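# Rinsed dive gear to its drying boards

## Task

Tidy the rinse shelf: put the diving mask, the torch, the S-hook and the soap pump each on the board that bears its own blue outline or holder - the mask lens up and the S-hook flat, covering their outlines, the torch resting in both saddles with its head at the wide end of its outline, the soap pump standing in the middle of the round dish. Keep the soap pump upright all the time, and leave the tipped cup and the scrubbing brush lying where they are.

Things in the scene. Friction and masses are not known exactly. Their poses are not given: they have to be found in the camera images.
- mask: Black mask, no strap, lens up, 157 (x) by 88 mm (y, to the forehead: -34 to +54), under 0.25 kg. Origin: on the supporting surface below the nose pocket; z up.  Black nose pocket between the lenses: 28 mm wide in x, y -20 to +14 mm, sides free from z = 57 to 78 mm (top 82); frame and lenses top out at 56 mm. Pinch it across x.
- torch: Yellow torch lying on its side, 153 mm long, body 34 mm in diameter with black rings, under 0.33 kg. Origin: on its long axis, mid-body (grip here), 22 mm above the surface; x along it to the wide head (end at +88 mm; black tail ends at -65 mm). Head (x over 58) and tail (x under -54) are octagonal, 44 mm across flats, so it does not roll.
- s_hook: Steel S-hook of 8 mm rod lying flat, 112 by 96 mm, 0.08 kg. Origin: centre of the S on the supporting surface (rod axis 4 mm above), z up; x along the straight shank (x -30 to +30 mm); its +x end bends round to +y, its -x end to -y. Pinch the shank across y with the gripper open about 40 mm, to clear the bends. A half turn leaves it the same.
- soap_pump: Clear soap bottle with white pump, upright, 138 mm high, under 0.35 kg. Bottle 62 mm in diameter up to z = 72 mm, cone to 27 mm at z = 94, white collar 28 mm in diameter from z = 94 to 116, pump head 26 mm in diameter from 124 to 138. Origin: centre of its underside, z up; spout along x, out to x = +40 mm. Pinch the collar across y.
- mask_board: White board 165 x 115 x 5 mm, fixed. Origin: centre of its underside, x along its 165 mm side, z up. Bears the blue outline of the mask with pale lenses and nose. The mask lies right with its x and y axes the same way as the board's and its origin at x = 0, y = -16, z = +5 mm in the board's frame (nose to the board's -y side).
- torch_cradle: White board 165 x 115 x 5 mm, fixed. Origin: centre of its underside, x along its 165 mm side, z up. Blue outline of the torch and two blue V saddles 8 mm thick at x = -50 and +26 mm (tips 28 mm above the shelf, mouth 42 mm wide). Torch right: in both saddles, its x axis the same way as the board's (head at the outline's wide end), its origin at x = -12, y = 0, z = +31 mm.
- hook_board: White board 165 x 115 x 5 mm, fixed. Origin: centre of its underside, x along its 165 mm side, z up. Bears the blue outline of the S-hook in its middle. The hook lies right with its origin at x = 0, y = 0, z = +5 mm in the board's frame, its x axis along the board's x, either way round.
- soap_dish: White board 165 x 115 x 5 mm, fixed. Origin: centre of its underside, x along its 165 mm side, z up. Carries a round blue dish in its middle: ring 96 mm outside, 88 mm inside, rim 9 mm above the board's top. The bottle stands right in the middle, its underside at z = +5 mm, spout any way.
- cup: Bystander, leave alone: blue plastic cup tipped on its side, 90 mm long (x, mouth to +x), 72 mm in diameter, handle out to 65 mm on its -y side. Origin: on the shelf below its middle.
- brush: Bystander, leave alone: wooden scrubbing brush, green bristles down, 120 mm (x) by 46 mm (y), 67 mm high with its bow handle. Origin: centre of its underside.
Not all that is in view belongs to the job. What is shaped like the hook_board but green is not meant.

How it is judged:
At the end, for the whole second after the job is handed in: Mask flat on its outline, nose the right way, and S-hook flat on its outline (12 mm, 0.2 rad); torch in both saddles, head at the wide end (10 mm, 0.2 rad); soap pump upright in its dish (14 mm, 0.1 rad); heights within 4 mm, all at rest; cup and brush within 30 mm of their start (x of mask in the frame of mask_board between -0.012 and 0.012 m and y of mask in the frame of mask_board between -0.028 and -0.004 m and y of mask_board in the frame of mask between 0.004 and 0.028 m and angle between the x axis of mask and the x axis of mask_board, either way round below 0.2 rad and z of mask in the frame of mask_board between 0.001 and 0.009 m and angle between each of mask, s_hook's own z axis and vertical below 0.15 rad and linear speed of each of mask, torch, s_hook, soap_pump below 0.02 m/s and angular speed of each of mask, torch, s_hook, soap_pump below 0.2 rad/s and x of torch in the frame of torch_cradle between -0.022 and -0.002 m and y of torch in the frame of torch_cradle between -0.01 and 0.01 m and x of torch_cradle in the frame of torch between 0.001 and 0.023 m and angle between the x axis of torch and the x axis of torch_cradle, either way round below 0.2 rad and z of torch in the frame of torch_cradle between 0.027 and 0.035 m and horizontal distance between s_hook and hook_board below 0.012 m and angle between the x axis of s_hook and the x axis of hook_board, either way round below 0.2 rad and z of s_hook in the frame of hook_board between 0.001 and 0.009 m and horizontal distance between soap_pump and soap_dish below 0.014 m and z of soap_pump in the frame of soap_dish between 0.001 and 0.009 m and angle between soap_pump's own z axis and vertical below 0.1 rad and distance of each of cup, brush from where it was at the start of the episode below 0.03 m); the robot touches nothing.
It fails at once if the soap pump is tipped by more than about 35 degrees (angle between soap_pump's own z axis and vertical above 0.6 rad).
It fails at once if the tipped cup is moved by more than 40 mm (distance of cup from where it was at the start of the episode above 0.04 m).
It fails at once if the brush is moved by more than 40 mm (distance of brush from where it was at the start of the episode above 0.04 m).
It also fails if it takes over 115 s, if anything falls off the work surface, if the arm or the gripper's body presses on something with over 40 N, if the wrist force passes 120 N, or if a joint passes its speed limit or range.

## Robot

A 7-joint arm with a two-finger parallel gripper is mounted at the origin on the work surface. World frame = base frame: x ahead of the robot, y to its left, z up, the work surface at z = 0. Lengths are in m, angles in rad, forces in N, time in s.
With the tool pointing down it reaches from about 0.4 to 0.875 m from the base axis. Payload 19.3 kg.
Tool frame: the origin (TCP) lies on the centre line of the jaws, within the pads' length; the fingertips stand 14 mm ahead of it and the grasp point (between the pads) lies 5 mm behind it (bot.tip_extent is the distance from the TCP to the fingertips, in m); z points along the fingers, y is the line along which they close (so a half turn about z gives the same grasp; the last joint's range is limited). The gripper opens to 85 mm and grips with 20 to 120 N. Pads are 22 mm wide; open, the fingers measure 114 mm over their backs; the gripper's body (76 mm by 85 mm) begins 54 mm behind the grasp point. The pads swing forward as they close: fully open they stand 13 mm farther back than shut.
Start: joints at [1.096, 0.521, -0.036, 1.599, 0.021, 1.021, -0.113], TCP at [0.246, -0.574, 0.245] pointing down, gripper open.
Joint ranges: [-2.91, 2.91], [-0.3, 2.13], [-1.5, 1.42], [0.17, 2.43], [-1.26, 4.41], [0.16, 1.93], [-2.52, 2.52]. Speed limits (rad/s): [1.89, 1.89, 2.39, 2.39, 3.01, 3.01, 3.01].

## Interface

Orientations are given as [roll, pitch, yaw] about the fixed x, y, z axes, in that order (R = Rz(yaw) Ry(pitch) Rx(roll)).
In Python, from workcell import monitor, grab_frame, camera_model, bot gives the robot as it stands.
- The arm moves only by the tool move_arm, never from a script. Its argument "moves" is a list of rows, each a list of 4 numbers: the shift along the world's x, y, z in mm, then the turn about the world's z in rad. A call has 1 to 12 rows; each row is the pose to reach, as a shift and turn from the pose commanded when the call began; what a row does not reach only later rows make up. A row lasts 1/8 s, in which the tool goes at most 62.5 mm and 10.7 degrees, less where a joint would pass 70% of its speed; a pose out of reach is approached as far as the arm can. A call with a gripper value outside its range is refused whole. "gripper" is the opening, from 0 (shut) to 1 (fully open), set as the call begins (left out, the last holds). The fingers move at their own pace and stop on an object; "newtons" is the grip in N (left out, the last holds). Time passes only in rows, so rows that repeat a pose let the fingers close. It gives the time, the measured TCP pose, the force, the opening and the grip force at its end, in the units of the state.
- monitor.observe(): the state, without advancing time (a new reading comes with each control period).
- grab_frame(name): name is "scene" or "top"; returns the picture (480x640x3 uint8, blue, green, red); there is no depth.
- camera_model(name): a dict with "vfov" (degrees; the focal length in pixels is half the picture's height over the tangent of half this angle, whatever the lens; pixels are square), "cx", "cy" (the principal point, pixels), "R" (3x3) and "t" (3): a world point X has camera coordinates R X + t. Camera axes: x right, y down, z forward; pixel columns grow to the right and rows downward; lengths in m; the calibration is good to about 2 mm. A picture is of the moment at which its call begins. camera_model takes no time and is no camera call.
- bot.job_done(): hands the job in; it is judged then, once.
The state is a dict: "clock": time; "qpos": joint angles; "qd": joint speeds; "joint_efforts": joint torques, N m; "position": TCP position; "tool_rot": TCP orientation; "force": force on the tool from outside, world axes, zero at the start; "moment": the same for the moment, N m; "grip_width": finger opening in m; "finger_force": force on a finger pad.
Only numpy, scipy, OpenCV 4.12 (cv2) and the standard library are available. Lean on these libraries where they do the work, as an engineer would, in place of code of your own. Each camera call takes 0.05 s, during which the arm holds its last target. There are 200 camera calls.

## Working session

There is one attempt and no reset: what is moved stays moved. The work goes in short steps, Python scripts to look and compute and a tool call to move; the robot and the scene stay as the last step left them, time stands still between calls to the robot, and variables do not carry over. Pictures are saved under pics/ and viewed, at most 16 in all, crops included, and the job is handed in when it is done.

Besides the shell and the picture viewer there is one more tool, called by a JSON object that holds its "name" and its "arguments", one argument or row to a line. move_arm: Moves the arm, as the interface text tells. Its arguments: {"type":"object","properties":{"moves":{"type":"array","items":{"type":"array","items":{"type":"number"}}},"gripper":{"type":"number"},"newtons":{"type":"number"}},"required":["moves"]}

```bash
ls; mkdir -p pics; python3 - <<'E'
from workcell import monitor, grab_frame, camera_model, bot
import cv2
for n in("top","scene"):
    cv2.imwrite(f"pics/{n}0.png",grab_frame(n)); print(n,camera_model(n))
print(monitor.observe())
E
```

```text
pics
top {'vfov': 50.235837850163186, 'cx': 317.1946816786104, 'cy': 244.77722888600638, 'R': array([[ 0.00985535, -0.99975978,  0.01957672],
       [-0.98968371, -0.01255066, -0.14271875],
       [ 0.14293017, -0.01796821, -0.98956966]]), 't': array([-0.01873977,  0.46607359,  1.29748899])}
scene {'vfov': 56.8451625050975, 'cx': 322.7978063466786, 'cy': 241.59346235153515, 'R': array([[ 0.86719878,  0.49793897,  0.0048031 ],
       [ 0.3495169 , -0.60178345, -0.7181188 ],
       [-0.3546889 ,  0.62443051, -0.69590396]]), 't': array([-0.40325129, -0.12084038,  1.24598971])}
{'clock': 0.1, 'qpos': array([ 1.09584247,  0.52195414, -0.03630262,  1.59993642,  0.02120054,
        1.0210755 , -0.11282508]), 'qd': array([-3.14954876e-04, -1.90110945e-03, -8.99494602e-04, -2.40061525e-03,
        3.34422990e-04,  6.39209402e-05, -5.89259550e-04]), 'joint_efforts': array([ 3.98122764e-03, -9.28485417e+01,  1.98429063e+00, -3.70533729e+01,
        1.82083767e-02,  5.29963771e-03,  1.26829245e-04]), 'position': array([ 0.24597005, -0.57426586,  0.24478894]), 'tool_rot': array([-3.14060743e+00,  8.05910611e-05,  4.04696336e-01]), 'force': array([0.34283518, 0.28962212, 0.16849426]), 'moment': array([ 0.00763903,  0.03426906, -0.01505208]), 'finger_force': 0.0, 'grip_width': 0.08559316129114594}
```

View pics/top0.png

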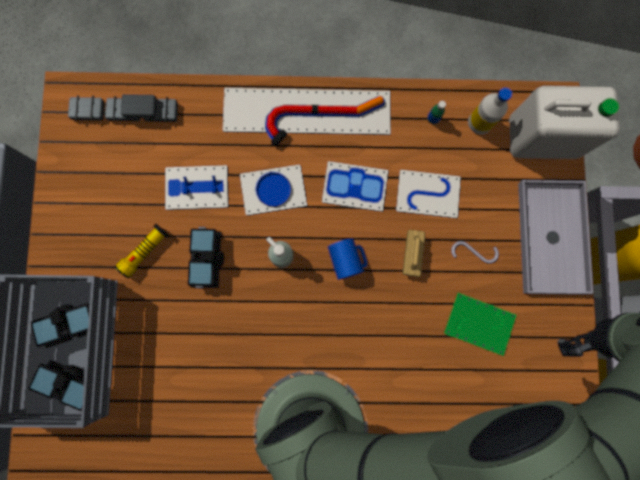

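View pics/scene0.png

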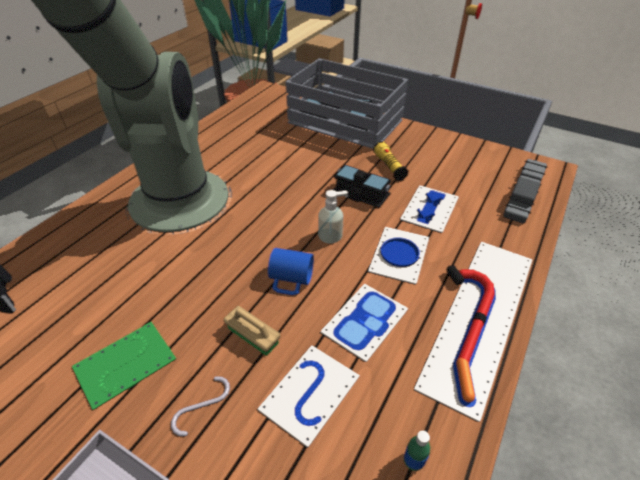

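The top view shows, left to right, the boards around row 190: torch cradle (197,187), dish (273,189), mask board (355,186) and white hook board (429,193). The objects lie around row 250: torch (141,250), mask (205,258), pump (280,255), cup (347,258), brush (413,253) and S-hook (475,251). The green board at (480,323) is the decoy, and the two other masks are in the crate, so the mask on the table is the one meant. I'll check this in enlarged crops.

```bash
python3 - <<'E'
import cv2
im=cv2.imread("pics/top0.png")
for n,x0 in(("L",100),("R",310)):
    c=cv2.resize(im[150:305,x0:x0+210],None,fx=3.8,fy=3.8,interpolation=cv2.INTER_CUBIC)
    cv2.imwrite(f"pics/crop{n}.png",c)
E
```

```text
(no output)
```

View pics/cropL.png

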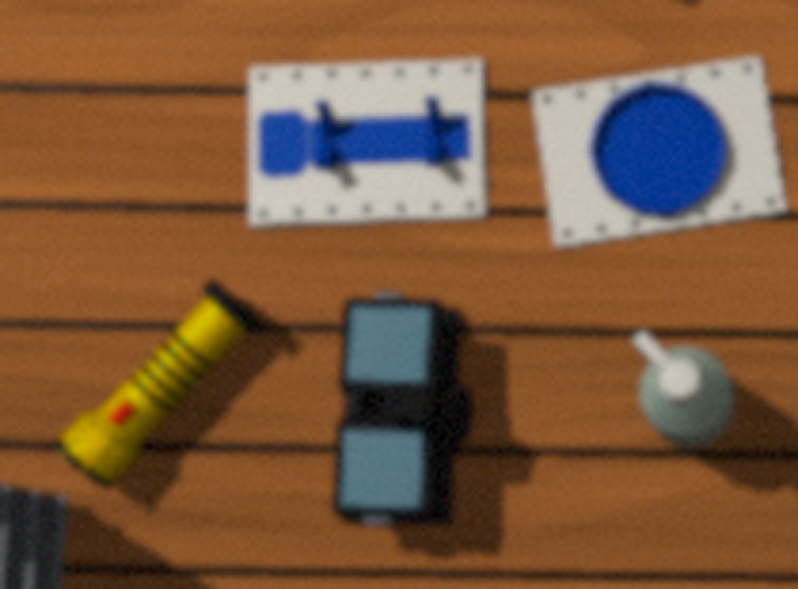

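View pics/cropR.png

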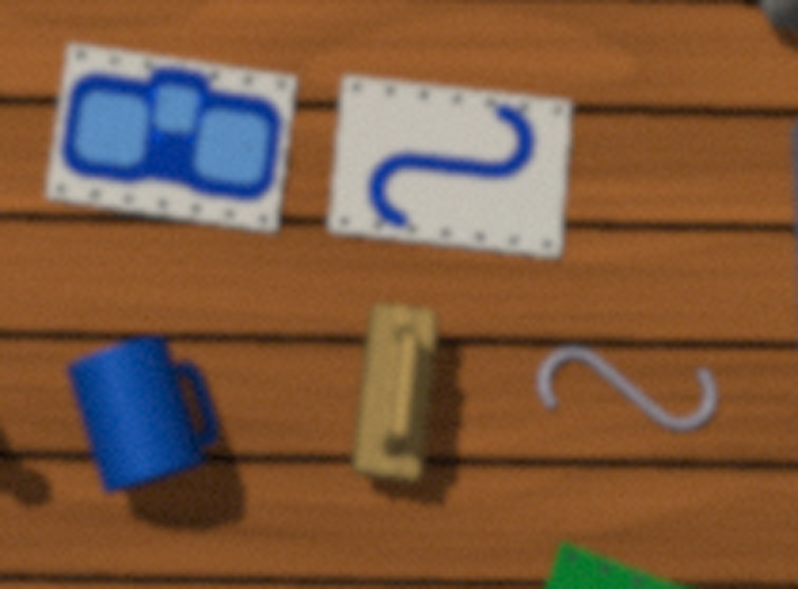

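```bash
cat > h.py <<'E'
import numpy as np, cv2
from workcell import camera_model
def K(n):
    m=camera_model(n); f=240/np.tan(np.radians(m["vfov"]/2))
    return m,f
def px2w(n,p,z):
    m,f=K(n); p=np.atleast_2d(p).astype(float)
    d=np.c_[(p[:,0]-m["cx"])/f,(p[:,1]-m["cy"])/f,np.ones(len(p))]@m["R"]
    c=-m["R"].T@m["t"]; return (c+d*((z-c[2])/d[:,2])[:,None])
def w2px(n,X):
    m,f=K(n); c=np.atleast_2d(X)@m["R"].T+m["t"]
    return c[:,:2]/c[:,2:]*f+[m["cx"],m["cy"]]
E
python3 - <<'E'
from h import *
np.set_printoptions(precision=4,suppress=True)
im=cv2.imread("pics/top0.png"); b,g,r=[im[:,:,i].astype(int) for i in range(3)]
hsv=cv2.cvtColor(im,cv2.COLOR_BGR2HSV); H,S,V=[hsv[:,:,i].astype(int) for i in range(3)]
def blob(mask,box,fill=False):
    m=np.zeros(mask.shape,np.uint8); x0,y0,x1,y1=box; m[y0:y1,x0:x1]=mask[y0:y1,x0:x1]
    cs,_=cv2.findContours(m,cv2.RETR_EXTERNAL,cv2.CHAIN_APPROX_NONE)
    c=max(cs,key=cv2.contourArea); o=np.zeros_like(m); cv2.drawContours(o,[c],-1,1,-1)
    if not fill:o&=m.astype(np.uint8)
    ys,xs=np.nonzero(o); return np.c_[xs,ys].astype(float),c
def rect(n,pts,z):
    w=px2w(n,pts,z)[:,:2]; rc=cv2.minAreaRect((w*1000).astype(np.float32)); return w.mean(0),rc
for nm,box in dict(torch=(160,160,232,215),dish=(236,160,310,218),mask=(318,155,391,215),hook=(393,165,465,222)).items():
    p,c=blob(((S<80)&(V>110))|((b>r+30)&(b>90)),box,True)
    m,rc=rect("top",p,.005); print("board",nm,m,rc)
p,_=blob((H>18)&(H<35)&(S>140)&(V>90),(110,220,180,285),True); print("torch yellow",rect("top",p,.022))
for nm,box in dict(up=(185,220,225,253),lo=(185,255,225,292)).items():
    p,_=blob((b>r+15)&(b>70),box,True); print("lens",nm,p.mean(0),len(p),rect("top",p,.056))
for nm,box in dict(l=(325,165,352,200),r=(358,170,388,205)).items():
    p,_=blob((g>110)&(b>r+40),box,True); print("pale",nm,p.mean(0),len(p),rect("top",p,.005))
p,_=blob((S<95)&(V>95),(445,232,505,272)); print("hook",p.mean(0),len(p),rect("top",p,.004))
p,_=blob((b>r+40),(252,165,296,212),True); print("dish",p.mean(0),rect("top",p,.012))
p,_=blob((S<60)&(V>150),(262,230,300,272)); print("pumpwhite",p.mean(0),len(p))
p,_=blob((S<100)&(g>r-5)&(V>70),(262,232,300,275),True); print("pump all",p.mean(0),len(p),p.min(0),p.max(0))
E
```

```text
board torch [0.6231 0.3135] ((623.4212036132812, 313.6628112792969), (116.74040985107422, 170.04031372070312), 3.1610825061798096)
board dish [0.6194 0.107 ] ((619.8399658203125, 106.59806060791016), (117.23770141601562, 167.8894805908203), 9.952022552490234)
board mask [ 0.6325 -0.1141] ((632.71728515625, -114.06742095947266), (168.0174560546875, 116.89765167236328), 82.08895874023438)
board hook [ 0.6145 -0.3132] ((614.8131713867188, -313.45050048828125), (168.0714569091797, 117.23171997070312), 84.21507263183594)
torch yellow (array([0.4425, 0.4529]), ((444.16357421875, 449.6654052734375), (43.14474868774414, 143.98020935058594), 47.42643356323242))
lens up [201.6293 240.0481] 437 (array([0.4715, 0.2815]), ((471.6461486816406, 281.72308349609375), (51.57695388793945, 53.54672622680664), 0.7597315907478333))
lens lo [199.8998 273.0638] 439 (array([0.3871, 0.2823]), ((387.366455078125, 281.9859313964844), (50.62313461303711, 54.81256103515625), 0.6419854760169983))
pale l [339.083 183.308] 289 (array([ 0.6392, -0.0716]), ((639.4585571289062, -71.68285369873047), (46.71818161010742, 48.45106887817383), 82.44812774658203))
pale r [370.5052 188.0623] 289 (array([ 0.6273, -0.1567]), ((627.2144165039062, -156.89161682128906), (46.674251556396484, 48.53448486328125), 81.12996673583984))
hook [474.8143 251.8714] 280 (array([ 0.4568, -0.435 ]), ((456.4393615722656, -434.1805725097656), (127.0856704711914, 45.9168586730957), 81.15253448486328))
dish [272.9459 188.8324] (array([0.6194, 0.1062]), ((619.1723022460938, 105.99040222167969), (92.46856689453125, 91.91899871826172), 47.08558654785156))
pumpwhite [275.4184 246.7801] 141
pump all [279.7616 252.9197] 411 [269. 242.] [291. 264.]
```

```bash
python3 - <<'E'
import cv2
im=cv2.imread("pics/scene0.png")
cv2.imwrite("pics/cropS.png",cv2.resize(im[130:280,300:460],None,fx=4,fy=4,interpolation=cv2.INTER_CUBIC))
E
```

```text
(no output)
```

View pics/cropS.png

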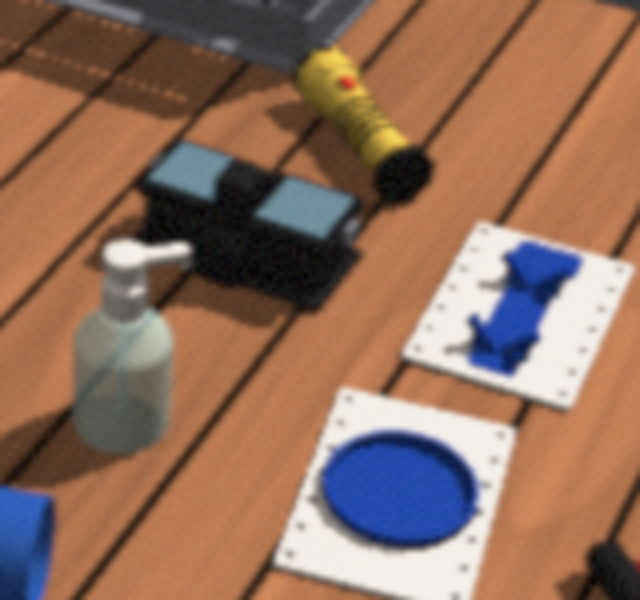

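The crop shows the mask with its nose pocket and bulge toward the camera (-Y), so its yaw is about 0. The torch's black tail faces the viewer and its wide yellow head points away. The soap pump's spout points about +X+Y. Next I'll refine the poses and check them with projected models.

```bash
cat > ov.py <<'E'
from h import *
def T(p,x,y,yaw,z=0):
    c,s=np.cos(yaw),np.sin(yaw); p=np.array(p,float)
    return np.c_[x+c*p[:,0]-s*p[:,1],y+s*p[:,0]+c*p[:,1],z+p[:,2]]
def box(x0,x1,y0,y1,z): return [(x0,y0,z),(x1,y0,z),(x1,y1,z),(x0,y1,z)]
def circ(r,z): a=np.linspace(0,6.28,40); return np.c_[r*np.cos(a),r*np.sin(a),0*a+z]
def shapes(P):
    o=[]
    if 'mask' in P:
        o+=[T(box(-.014,.014,-.02,.014,.082),*P['mask']),T(box(-.0785,.0785,-.008,.04,.056),*P['mask']),T(box(-.0785,.0785,-.034,.054,0),*P['mask'])]
    if 'torch' in P:
        o+=[T([(-.065,-.022,0),(-.065,.022,0),(-.054,.022,0),(-.054,.017,0),(.058,.017,0),(.058,.022,0),(.088,.022,0),(.088,-.022,0),(.058,-.022,0),(.058,-.017,0),(-.054,-.017,0),(-.054,-.022,0)],*P['torch'])]
    if 'hook' in P: o+=[T(box(-.03,.03,-.004,.004,.004),*P['hook']),T(box(-.056,.056,-.048,.048,.004),*P['hook'])]
    if 'pump' in P: o+=[T(circ(.031,.001),*P['pump']),T(circ(.031,.072),*P['pump']),T(circ(.013,.138),*P['pump']),T([(0,0,.131),(.04,0,.131)],*P['pump'])]
    return o
def draw(n,im,P,x0,y0,x1,y1,s):
    c=cv2.resize(im[y0:y1,x0:x1],None,fx=s,fy=s,interpolation=cv2.INTER_CUBIC)
    for q in shapes(P):
        p=(w2px(n,q)-[x0,y0]+.5)*s; cv2.polylines(c,[np.round(p).astype(np.int32)],True,(255,0,255),1)
    return c
E
python3 - <<'E'
from ov import *
from workcell import bot
np.set_printoptions(precision=4,suppress=True)
print(bot.tip_extent)
print("head top",px2w("top",[278.6,249.1],.138),"scene",px2w("scene",[330.1,193.9],.138))
print("bottle circ z.06",px2w("top",[280.4,254.1],.05), "spout tip",px2w("top",[(640+.5)/3.8+99.5,(338+.5)/3.8+149.5],.131))
def tri(a,b):
    A=[];B=[]
    for n,p in(("top",a),("scene",b)):
        m,f=K(n); d=px2w(n,p,0)[0]; c=-m["R"].T@m["t"]; d=(d-c)/np.linalg.norm(d-c); M=np.eye(3)-np.outer(d,d); A.append(M);B.append(M@c)
    return np.linalg.lstsq(np.vstack(A),np.hstack(B),rcond=None)[0]
print("crate corner",tri([115,278],[372,112]))
# hook shank dir: fit grey pixels
im=cv2.imread("pics/top0.png"); hsv=cv2.cvtColor(im,cv2.COLOR_BGR2HSV).astype(int)
ys,xs=np.nonzero(((hsv[:,:,1]<95)&(hsv[:,:,2]>95))[232:272,445:505]); p=np.c_[xs+445,ys+232].astype(float)
w=px2w("top",p,.004)[:,:2]; s=w[np.linalg.norm(w-[.4568,-.435],axis=1)<.026]; 
vx=cv2.fitLine(s.astype(np.float32),cv2.DIST_HUBER,0,.01,.01).ravel(); hy=np.arctan2(vx[1],vx[0]); print("shank",vx,hy)
P=dict(mask=(.4793,.266,-.01),torch=(.4567,.4382,np.radians(137.4),.022),hook=(.4568,-.435,hy),pump=(.452,.092,.85))
a=draw("top",im,P,110,215,310,300,4); cv2.imwrite("pics/ovA.png",a)
sc=cv2.imread("pics/scene0.png")
cv2.imwrite("pics/ovB.png",draw("scene",sc,P,310,130,420,250,5))
E
```

```text
0.014
head top [[0.4396 0.0805 0.138 ]] scene [[0.4402 0.0763 0.138 ]]
bottle circ z.06 [[0.4386 0.0807 0.05  ]] spout tip [[0.4658 0.1068 0.131 ]]
crate corner [0.3658 0.4586 0.1527]
shank [ 0.6499  0.76    0.4567 -0.4348] 0.8633798
```

View pics/ovA.png

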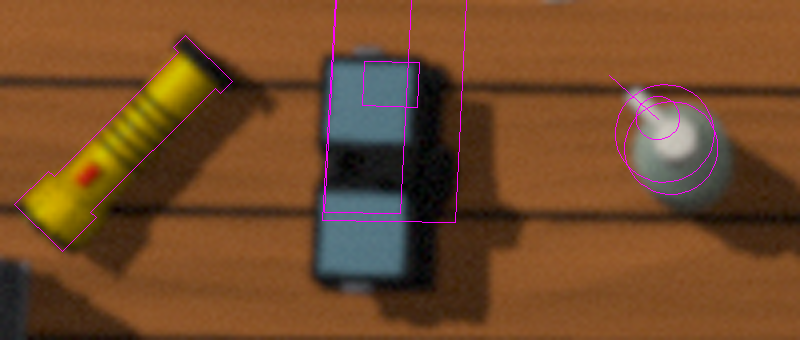

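View pics/ovB.png

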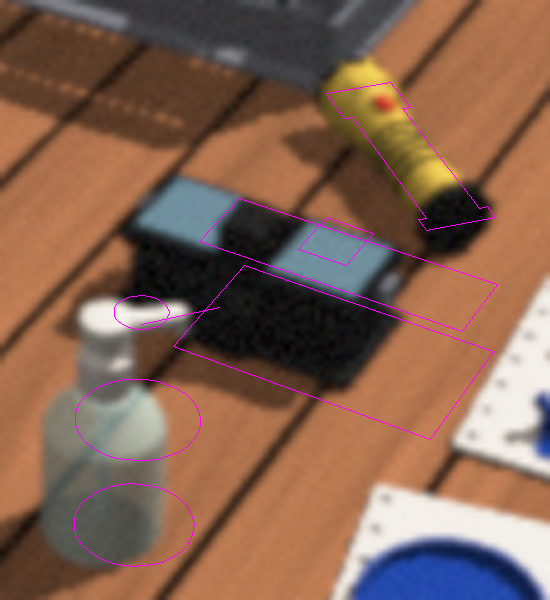

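```bash
python3 - <<'E'
from ov import *
np.set_printoptions(precision=4,suppress=True)
im=cv2.imread("pics/top0.png"); sc=cv2.imread("pics/scene0.png")
for V0,S0 in((90,140),(55,170),(40,170)):
    hsv=cv2.cvtColor(im,cv2.COLOR_BGR2HSV).astype(int)
    m=((hsv[:,:,0]>19)&(hsv[:,:,0]<36)&(hsv[:,:,1]>S0)&(hsv[:,:,2]>V0)).astype(np.uint8); m[:220]=0;m[285:]=0;m[:,:110]=0;m[:,180:]=0
    c=max(cv2.findContours(m,0,1)[0],key=cv2.contourArea).reshape(-1,2)
    print(V0,cv2.minAreaRect((px2w("top",c,.022)[:,:2]*1000).astype(np.float32)))
P=dict(mask=(.4293,.266,-.01),torch=(.4527,.4352,np.radians(137.4),.022),hook=(.4568,-.435,.863),pump=(.4396,.0795,.78))
a=draw("top",im,P,110,215,310,300,4); h=draw("top",im,P,440,225,510,280,4)
b=draw("scene",sc,P,310,130,420,190,5); d=draw("scene",sc,P,310,180,350,250,4)
o=np.zeros((600,800,3),np.uint8); o[:340]=a[:,:800]
o[345:565,:280]=h[:220]; o[345:600,285:285+375]=b[40:295,:375] if b.shape[1]>375 else b[40:295]; 
o[345:600,663:663+137]=d[:255,:137]
cv2.imwrite("pics/ovC.png",o)
E
```

```text
90 ((443.5339660644531, 448.9801025390625), (41.28355026245117, 143.98020935058594), 47.42643356323242)
55 ((441.2195129394531, 444.98590087890625), (50.60934829711914, 145.8601837158203), 47.636112213134766)
40 ((441.2195129394531, 444.98590087890625), (50.60934829711914, 145.8601837158203), 47.636112213134766)
```

View pics/ovC.png

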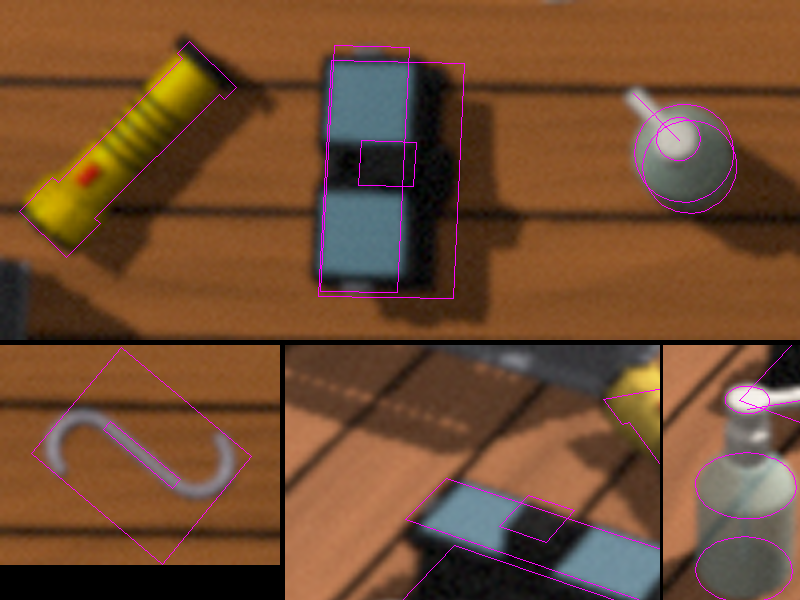

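```bash
python3 - <<'E'
from h import *
C=dict(torch=(100,[(248,65),(484,58),(487,217),(249,227)]),dish=(100,[(532,92),(762,57),(787,210),(553,246)]),
mask=(310,[(67,43),(297,75),(278,234),(47,199)]),hook=(310,[(343,75),(572,101),(562,258),(327,232)]))
for k,(x0,c) in C.items():
    p=(np.array(c)+.5)/3.8-.5+[x0,150]; w=px2w("top",p,.005)[:,:2]
    d=(w[0]-w[1])+(w[3]-w[2]); e=(w[0]-w[3])+(w[1]-w[2])
    print(k,w.mean(0).round(4),"yaw(left dir)",np.degrees(np.arctan2(d[1],d[0])).round(2),np.degrees(np.arctan2(e[1],e[0])).round(2),"size",np.linalg.norm(d)/2,np.linalg.norm(e)/2)
E
```

```text
torch [0.6237 0.3127] yaw(left dir) 92.98 3.18 size 0.16682239430786988 0.11670062690815454
dish [0.6199 0.1066] yaw(left dir) 99.8 9.56 size 0.1660587801200134 0.11299719477139276
mask [ 0.633  -0.1146] yaw(left dir) 82.37 -6.91 size 0.16582677323913117 0.1162778067360089
hook [ 0.615  -0.3136] yaw(left dir) 84.29 -5.84 size 0.16645083054239337 0.11546278254628366
```

{"name": "move_arm", "arguments": {
  "moves": [
    [60,40,0,0.15],
    [110,80,-20,0.3],
    [160,110,-60,0.4],
    [200,135,-110,0.458],
    [211,139,-150,0.458],
    [211,139,-190,0.458],
    [211,139,-190,0.458]
  ],
  "gripper": 0.47,
  "newtons": 40
}}

```text
clock: 0.98
position: [0.4558, -0.4339, 0.0524]
tool_rot: [-3.136, 0.0, 0.864]
force: [-0.7, 0.4, 1.0]
grip_width: 0.0403
finger_force: 0.0
```

{"name": "move_arm", "arguments": {
  "moves": [
    [0,0,-20,0],
    [0,0,-39,0],
    [0,0,-39,0],
    [0,0,-39,0]
  ]
}}

```text
clock: 1.48
position: [0.4573, -0.4358, 0.0169]
tool_rot: [3.141, -0.0, 0.863]
force: [-0.4, 0.4, -0.0]
grip_width: 0.0403
finger_force: 0.0
```

{"name": "move_arm", "arguments": {
  "moves": [
    [0,0,0,0],
    [0,0,0,0],
    [0,0,0,0],
    [0,0,0,0],
    [0,0,0,0]
  ],
  "gripper": 0
}}

```text
clock: 2.1
position: [0.4573, -0.4357, 0.0169]
tool_rot: [3.141, 0.0, 0.863]
force: [-1.4, -0.1, 6.2]
grip_width: 0.0056
finger_force: 39.2
```

{"name": "move_arm", "arguments": {
  "moves": [
    [0,0,0,0],
    [0,0,-1,0],
    [0,0,-2,0],
    [0,0,-2,0]
  ],
  "gripper": 0.3
}}

```text
clock: 2.6
position: [0.4571, -0.4354, 0.0141]
tool_rot: [-3.141, -0.0, 0.863]
force: [-0.1, -0.3, 0.0]
grip_width: 0.0256
finger_force: 0.0
```

{"name": "move_arm", "arguments": {
  "moves": [
    [0,0,0,0],
    [0,0,0,0],
    [0,0,0,0],
    [0,0,0,0]
  ],
  "gripper": 0
}}

```text
clock: 3.1
position: [0.4573, -0.4356, 0.0145]
tool_rot: [3.141, -0.0, 0.863]
force: [0.1, 0.7, 5.6]
grip_width: 0.0058
finger_force: 39.9
```

{"name": "move_arm", "arguments": {
  "moves": [
    [0,0,15,0],
    [0,0,50,0],
    [30,24,80,0.15],
    [80,60,80,0.3],
    [125,95,80,0.45],
    [158,122,80,0.608],
    [158,122,60,0.608],
    [158,122,40,0.608],
    [158,122,40,0.608]
  ]
}}

```text
clock: 4.22
position: [0.6132, -0.3142, 0.0525]
tool_rot: [-3.138, -0.0, 1.469]
force: [0.7, 0.2, -0.0]
grip_width: 0.0057
finger_force: 39.2
```

```bash
python3 - <<'E'
from h import *
from workcell import grab_frame
cv2.imwrite("pics/s1.png",np.hstack([cv2.resize(grab_frame("scene")[310:460,210:390],None,fx=2.2,fy=2.2),cv2.resize(grab_frame("top")[150:300,340:520],None,fx=2.2,fy=2.2)]))
E
```

```text
(no output)
```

View pics/s1.png

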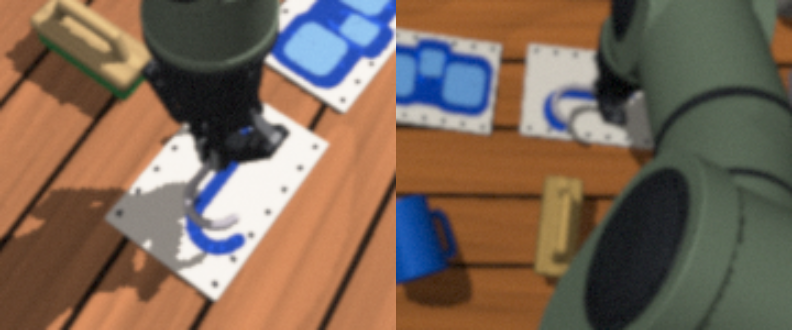

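{"name": "move_arm", "arguments": {
  "moves": [
    [0,0,-18,0],
    [0,0,-30,0],
    [0,0,-33,0],
    [0,0,-33,0]
  ]
}}

```text
clock: 4.82
position: [0.6151, -0.3134, 0.0211]
tool_rot: [-3.141, -0.0, 1.471]
force: [0.5, 0.2, -1.5]
grip_width: 0.0061
finger_force: 39.2
```

{"name": "move_arm", "arguments": {
  "moves": [
    [0,0,0,0],
    [0,0,0,0],
    [0,0,0,0],
    [0,0,30,0],
    [0,0,80,0],
    [-60,100,130,-0.2],
    [-120,220,170,-0.4],
    [-150,330,170,-0.55],
    [-170,380,170,-0.68],
    [-170,380,170,-0.68]
  ],
  "gripper": 0.4
}}

```text
clock: 6.08
position: [0.4875, -0.0385, 0.1756]
tool_rot: [3.141, -0.001, 0.789]
force: [2.2, 1.1, 0.4]
grip_width: 0.0343
finger_force: 0.0
```

{"name": "move_arm", "arguments": {
  "moves": [
    [0,-30,30,0],
    [-5,13,30,-0.01],
    [-5,13,30,-0.01],
    [-5,13,30,-0.01]
  ],
  "gripper": 0.8
}}

```text
clock: 6.58
position: [0.4833, -0.0274, 0.205]
tool_rot: [3.141, 0.0, 0.781]
force: [1.1, -0.3, -0.1]
grip_width: 0.0683
finger_force: 0.0
```

```bash
python3 - <<'E'
from ov import *
from workcell import grab_frame
a=grab_frame("top"); b=grab_frame("scene"); cv2.imwrite("pics/t2.png",a); cv2.imwrite("pics/sc2.png",b)
c=cv2.resize(b[120:260,270:400],None,fx=2.8,fy=2.8); d=draw("top",a,{'hook':(.615,-.3136,np.radians(84.29),.005)},395,160,470,230,5)
o=np.zeros((400,800,3),np.uint8); o[:392,:364]=c; o[:350,380:755]=d; cv2.imwrite("pics/s2.png",o)
E
```

```text
(no output)
```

View pics/s2.png

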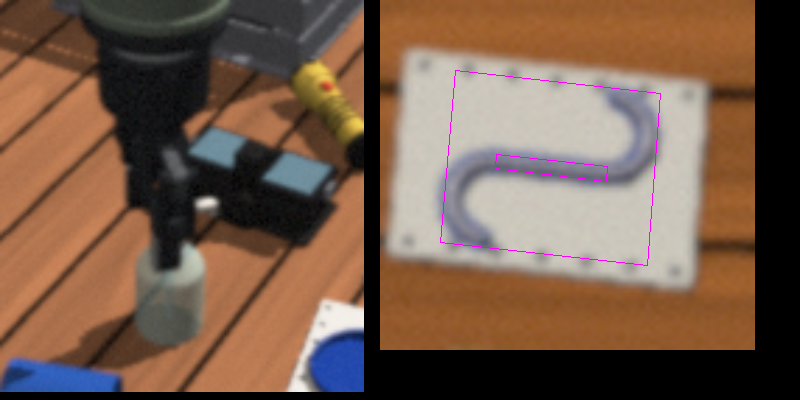

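The S-hook covers its outline, and the soap pump is untouched. Next I'll centre the gripper over the pump.

{"name": "move_arm", "arguments": {
  "moves": [
    [-20,50,10,0],
    [-43,107,10,0],
    [-43,107,10,0],
    [-43,107,10,0]
  ]
}}

```text
clock: 7.18
position: [0.4406, 0.0791, 0.2148]
tool_rot: [3.141, 0.0, 0.78]
force: [-0.2, -1.7, -0.9]
grip_width: 0.0683
finger_force: 0.0
```

{"name": "move_arm", "arguments": {
  "moves": [
    [-1,0,-40,0],
    [-1,0,-80,0],
    [-1,0,-106,0],
    [-1,0,-106,0]
  ]
}}

```text
clock: 7.68
position: [0.4388, 0.0783, 0.1075]
tool_rot: [-3.14, 0.003, 0.779]
force: [0.3, 0.7, -0.5]
grip_width: 0.0683
finger_force: 0.0
```

{"name": "move_arm", "arguments": {
  "moves": [
    [0,0,0,0],
    [0,0,0,0],
    [0,0,0,0],
    [0,0,0,0],
    [0,0,0,0],
    [0,0,0,0]
  ],
  "gripper": 0,
  "newtons": 30
}}

```text
clock: 8.43
position: [0.4399, 0.08, 0.1098]
tool_rot: [3.141, -0.002, 0.781]
force: [-1.2, 0.1, 8.2]
grip_width: 0.0267
finger_force: 28.9
```

{"name": "move_arm", "arguments": {
  "moves": [
    [0,0,8,0],
    [0,0,25,0],
    [0,0,50,0],
    [15,2,65,0],
    [45,6,70,0],
    [80,11,70,0],
    [115,16,70,0],
    [148,21,70,0],
    [170,25,70,0],
    [180,26,70,0],
    [180,26,70,0]
  ]
}}

```text
clock: 9.8
position: [0.6191, 0.1056, 0.179]
tool_rot: [-3.141, 0.0, 0.781]
force: [-0.9, -0.1, -2.0]
grip_width: 0.0269
finger_force: 29.8
```

```bash
python3 - <<'E'
from ov import *
from workcell import grab_frame
a=grab_frame("top"); b=grab_frame("scene")
c=cv2.resize(b[120:290,320:460],None,fx=2.8,fy=2.8); d=cv2.resize(a[140:280,225:345],None,fx=3,fy=3)
o=np.zeros((480,800,3),np.uint8); o[:476,:392]=c; o[:420,400:760]=d; cv2.imwrite("pics/s3.png",o)
E
```

```text
(no output)
```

View pics/s3.png

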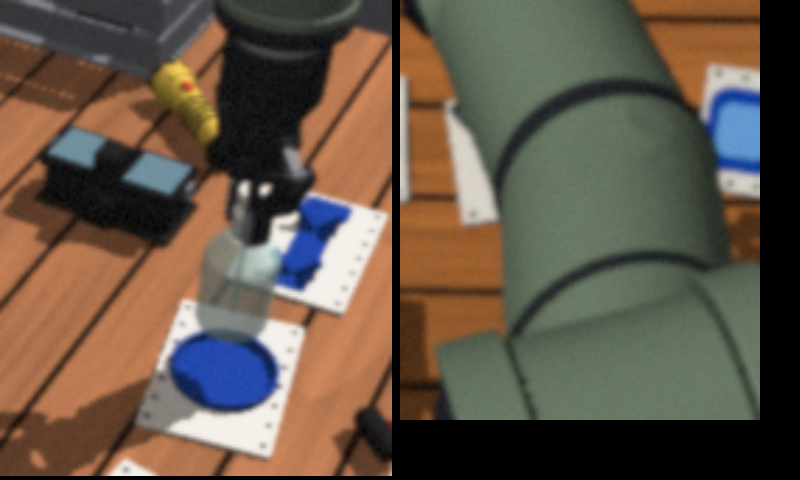

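The bottle hangs upright over its dish. I'll lower it now.

{"name": "move_arm", "arguments": {
  "moves": [
    [1,1,-20,0],
    [1,1,-40,0],
    [1,1,-55,0],
    [1,1,-61,0],
    [1,1,-63,0],
    [1,1,-63,0]
  ]
}}

```text
clock: 10.65
position: [0.6205, 0.1068, 0.1162]
tool_rot: [3.141, -0.0, 0.781]
force: [0.4, -0.4, -2.2]
grip_width: 0.0267
finger_force: 29.9
```

{"name": "move_arm", "arguments": {
  "moves": [
    [0,0,0,0],
    [0,0,0,0],
    [0,0,0,0],
    [0,0,0,0],
    [0,0,20,0],
    [0,0,60,0],
    [0,0,110,0],
    [0,0,140,0]
  ],
  "gripper": 0.8
}}

```text
clock: 11.65
position: [0.6208, 0.1069, 0.26]
tool_rot: [3.14, -0.003, 0.781]
force: [-0.3, 0.1, -0.9]
grip_width: 0.0679
finger_force: 0.0
```

{"name": "move_arm", "arguments": {
  "moves": [
    [-25,20,0,0.1],
    [-65,55,0,0.25],
    [-110,90,0,0.4],
    [-150,125,-20,0.55],
    [-180,150,-40,0.7],
    [-191,156,-60,0.78],
    [-191,156,-80,0.78],
    [-191,156,-90,0.78],
    [-191,156,-90,0.78]
  ]
}}

```text
clock: 12.78
position: [0.4295, 0.2626, 0.1662]
tool_rot: [3.142, 0.0, 1.56]
force: [-0.3, 0.1, -0.3]
grip_width: 0.0681
finger_force: 0.0
```

```bash
python3 - <<'E'
from ov import *
from workcell import grab_frame,monitor
a=grab_frame("top"); b=grab_frame("scene"); print(monitor.observe()["position"],monitor.observe()["tool_rot"])
c=draw("scene",b,{'mask':(.4293,.266,-.01),'pump':(.6196,.1063,.78,.005)},310,130,440,270,4)
cv2.imwrite("pics/s4.png",c)
E
```

```text
[0.42972696 0.26286871 0.16670885] [ 3.14075978e+00 -3.52867858e-04  1.56037622e+00]
```

View pics/s4.png

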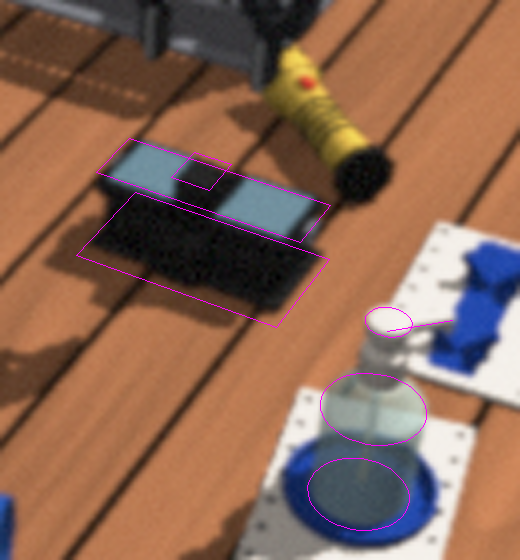

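{"name": "move_arm", "arguments": {
  "moves": [
    [0,0,-40,0],
    [0,0,-75,0],
    [0,0,-93,0],
    [0,0,-93,0]
  ]
}}

```text
clock: 13.38
position: [0.4292, 0.2627, 0.0726]
tool_rot: [-3.141, 0.001, 1.561]
force: [0.2, 0.4, -0.6]
grip_width: 0.0685
finger_force: 0.0
```

{"name": "move_arm", "arguments": {
  "moves": [
    [0,0,0,0],
    [0,0,0,0],
    [0,0,0,0],
    [0,0,0,0],
    [0,0,0,0],
    [0,0,0,0]
  ],
  "gripper": 0,
  "newtons": 40
}}

```text
clock: 14.12
position: [0.4298, 0.2629, 0.0739]
tool_rot: [3.14, -0.001, 1.561]
force: [-1.2, -1.7, 11.7]
grip_width: 0.0272
finger_force: 39.5
```

{"name": "move_arm", "arguments": {
  "moves": [
    [0,0,10,0],
    [0,0,40,0],
    [0,0,90,0],
    [0,0,140,0.1],
    [10,-20,170,0.25],
    [35,-60,175,0.4],
    [60,-105,175,0.55],
    [85,-145,175,0.7],
    [110,-190,175,0.85],
    [135,-235,175,1.0],
    [160,-275,175,1.15],
    [185,-320,175,1.3]
  ]
}}

```text
clock: 15.62
position: [0.6147, -0.0585, 0.2488]
tool_rot: [3.141, 0.0, 2.866]
force: [0.1, 1.6, -1.7]
grip_width: 0.0272
finger_force: 40.4
```

{"name": "move_arm", "arguments": {
  "moves": [
    [15,-25,0,0.06],
    [37,-58,-20,0.143],
    [37,-58,-60,0.143],
    [37,-58,-100,0.143],
    [37,-58,-135,0.143],
    [37,-58,-155,0.143],
    [37,-58,-165,0.143],
    [37,-58,-168,0.143],
    [37,-58,-168,0.143]
  ]
}}

```text
clock: 16.75
position: [0.6518, -0.1153, 0.0808]
tool_rot: [-3.142, 0.001, 3.004]
force: [-0.0, 0.5, -2.2]
grip_width: 0.0272
finger_force: 40.4
```

```bash
python3 - <<'E'
from ov import *
from workcell import grab_frame,monitor
b=grab_frame("scene"); s=monitor.observe(); print(s["position"],s["tool_rot"],s["force"],s["qpos"])
cv2.imwrite("pics/s5.png",draw("scene",b,{'mask':(.6488,-.1166,np.radians(82.37),.005)},290,230,430,370,4))
E
```

```text
[ 0.65178499 -0.11527804  0.08084538] [-3.14150020e+00  1.22354979e-03  3.00375244e+00] [ 0.00351003  1.46043544 -1.80037243] [ 0.45422002  0.83806714 -0.59262972  1.58849495  0.56381666  0.89034843
  1.08592289]
```

View pics/s5.png

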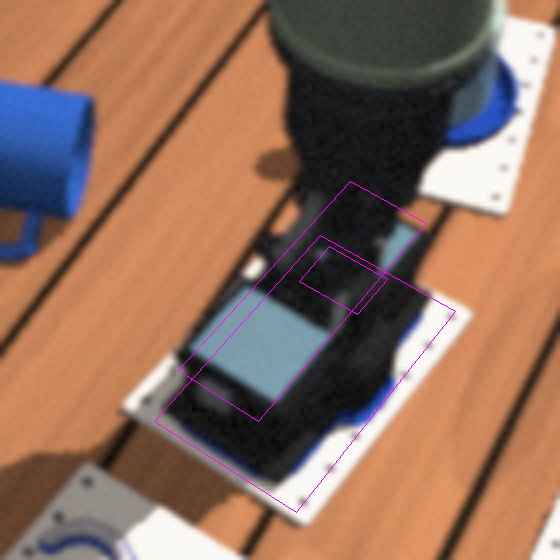

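The mask sits on its outline, nose to the +x side, so I'll release it.

{"name": "move_arm", "arguments": {
  "moves": [
    [0,-1,-1,0],
    [0,-1,-1,0]
  ]
}}

```text
clock: 17.05
position: [0.6515, -0.1165, 0.0792]
tool_rot: [-3.141, 0.001, 3.004]
force: [0.2, -0.2, -0.1]
grip_width: 0.0273
finger_force: 40.5
```

{"name": "move_arm", "arguments": {
  "moves": [
    [0,0,0,0],
    [0,0,0,0],
    [0,0,0,0],
    [0,0,0,0],
    [0,0,20,0],
    [0,0,60,0],
    [0,0,110,0],
    [0,0,150,-0.1],
    [-20,40,170,-0.25]
  ],
  "gripper": 0.8
}}

```text
clock: 18.18
position: [0.6322, -0.0781, 0.2522]
tool_rot: [3.141, 0.004, 2.745]
force: [-0.0, 2.8, -0.9]
grip_width: 0.0682
finger_force: 0.0
```

{"name": "move_arm", "arguments": {
  "moves": [
    [-10,30,0,0],
    [-25,75,0,-0.05],
    [-45,130,0,-0.1],
    [-60,180,0,-0.15],
    [-80,235,0,-0.2],
    [-95,285,0,-0.25],
    [-115,340,0,-0.3],
    [-135,390,0,-0.35],
    [-155,445,0,-0.35],
    [-170,495,0,-0.35],
    [-178,515,0,-0.35],
    [-178,515,0,-0.35]
  ]
}}

```text
clock: 19.68
position: [0.4523, 0.44, 0.2497]
tool_rot: [3.141, -0.001, 2.406]
force: [0.9, -0.2, -0.2]
grip_width: 0.0683
finger_force: 0.0
```

```bash
python3 - <<'E'
from ov import *
from workcell import grab_frame,monitor
a=grab_frame("top");b=grab_frame("scene"); s=monitor.observe(); print(s["position"],s["tool_rot"])
c=draw("scene",b,{'torch':(.454,.437,np.radians(137.5),.022)},350,100,430,200,5)
d=draw("top",a,{'mask':(.6488,-.1166,np.radians(82.37),.005),'pump':(.6196,.1063,.78,.005)},240,150,400,220,2.5)
o=np.zeros((500,800,3),np.uint8); o[:500,:400]=c; o[:175,400:800]=d; cv2.imwrite("pics/s6.png",o)
E
```

```text
[0.45392628 0.43777906 0.24940482] [3.14146363e+00 7.16719521e-04 2.40291810e+00]
```

View pics/s6.png

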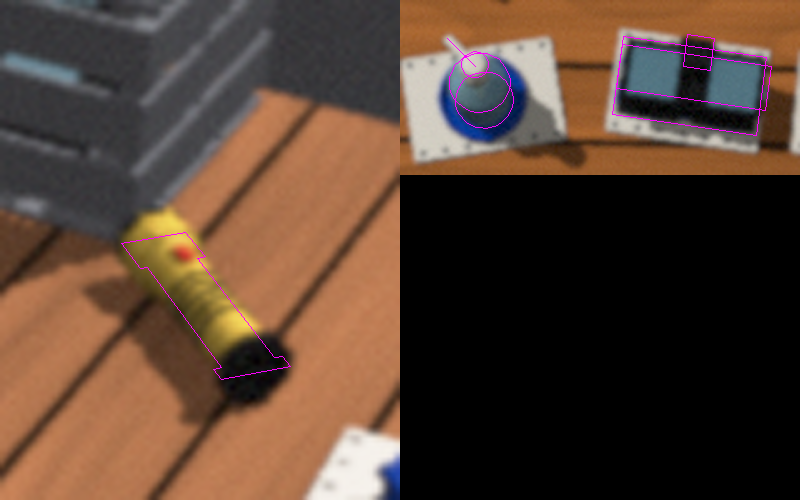

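{"name": "move_arm", "arguments": {
  "moves": [
    [0,0,-50,0],
    [0,0,-100,0],
    [0,0,-150,0],
    [0,0,-190,0],
    [0,0,-220,0],
    [0,0,-232,0],
    [0,0,-232,0]
  ]
}}

```text
clock: 20.65
position: [0.4539, 0.4381, 0.0171]
tool_rot: [-3.141, 0.0, 2.403]
force: [0.0, -1.7, 1.3]
grip_width: 0.0686
finger_force: 0.0
```

{"name": "move_arm", "arguments": {
  "moves": [
    [0,0,0,0],
    [0,0,0,0],
    [0,0,0,0],
    [0,0,0,0],
    [0,0,0,0],
    [0,0,0,0]
  ],
  "gripper": 0,
  "newtons": 40
}}

```text
clock: 21.4
position: [0.4538, 0.439, 0.0182]
tool_rot: [3.14, 0.001, 2.404]
force: [-0.5, -2.5, 9.1]
grip_width: 0.0326
finger_force: 38.8
```

{"name": "move_arm", "arguments": {
  "moves": [
    [0,0,10,0],
    [0,0,40,0],
    [0,0,80,-0.05],
    [30,-25,90,-0.2],
    [70,-55,90,-0.35],
    [110,-90,90,-0.5],
    [145,-120,90,-0.65],
    [170,-137,90,-0.777],
    [170,-137,80,-0.777],
    [170,-137,60,-0.777],
    [170,-137,60,-0.777]
  ]
}}

```text
clock: 22.78
position: [0.6214, 0.3021, 0.0748]
tool_rot: [-3.138, 0.001, 1.629]
force: [0.4, -0.4, -2.3]
grip_width: 0.0329
finger_force: 40.1
```

```bash
python3 - <<'E'
from ov import *
from workcell import grab_frame,monitor
b=grab_frame("scene"); s=monitor.observe(); print(s["position"],s["tool_rot"])
cv2.imwrite("pics/s7.png",draw("scene",b,{'torch':(.6242,.301,np.radians(93),.073)},370,140,490,250,5))
E
```

```text
[0.62204241 0.30239198 0.07594042] [-3.13956583e+00  2.55745995e-04  1.62872012e+00]
```

View pics/s7.png

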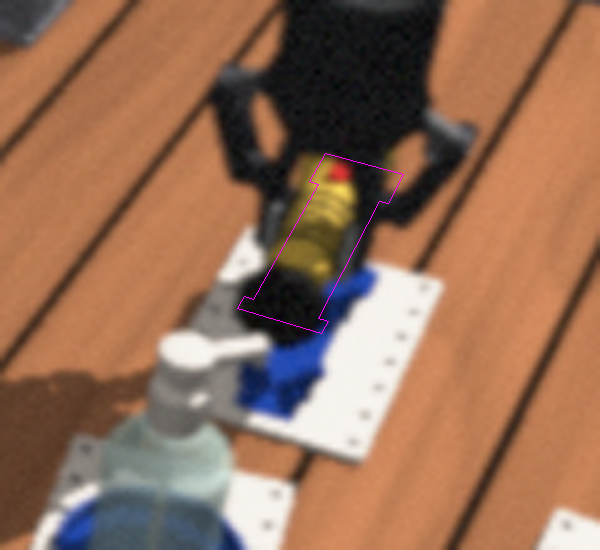

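{"name": "move_arm", "arguments": {
  "moves": [
    [0,0,-15,0],
    [0,0,-35,0],
    [0,0,-47,0],
    [0,0,-50,0],
    [0,0,-50,0]
  ]
}}

```text
clock: 23.45
position: [0.6243, 0.3017, 0.0269]
tool_rot: [3.14, -0.0, 1.626]
force: [3.3, -0.3, 3.2]
grip_width: 0.0327
finger_force: 40.1
```

{"name": "move_arm", "arguments": {
  "moves": [
    [0,0,0,0],
    [0,0,0,0],
    [0,0,0,0],
    [0,0,0,0],
    [0,0,20,0],
    [0,0,60,0],
    [0,0,110,0],
    [0,0,160,0],
    [-60,0,200,0],
    [-120,0,230,0],
    [-180,0,230,0],
    [-200,0,230,0]
  ],
  "gripper": 0.8
}}

```text
clock: 24.95
position: [0.4207, 0.302, 0.2591]
tool_rot: [3.139, -0.001, 1.629]
force: [1.2, 0.5, -0.2]
grip_width: 0.0681
finger_force: 0.0
```

```bash
python3 - <<'E'
from ov import *
from workcell import grab_frame,monitor
a=grab_frame("top");b=grab_frame("scene"); cv2.imwrite("pics/t8.png",a); s=monitor.observe(); print(s["position"],s["clock"])
P={'mask':(.6488,-.1166,np.radians(82.37),.005),'pump':(.6196,.1063,.78,.005),'torch':(.6242,.301,np.radians(93),.031),'hook':(.615,-.3136,np.radians(84.29),.005)}
c=draw("top",a,P,155,150,315,220,5)
d=draw("top",a,{'mask':P['mask']},315,150,395,215,4)
e=draw("scene",b,P,380,170,480,260,3)
o=np.zeros((600,800,3),np.uint8); o[:300]=c[30:330]; o[305:565,:320]=d; o[305:575,330:630]=e; cv2.imwrite("pics/s8.png",o)
bb,r=a[:,:,0].astype(int),a[:,:,2].astype(int)
for x0,y0,x1,y1 in((322,160,354,205),(356,165,388,210)):
    m=((bb>r+15)&(bb>70)&(bb<200))[y0:y1,x0:x1].astype(np.uint8)
    n,l,st,ce=cv2.connectedComponentsWithStats(m); k=1+st[1:,4].argmax(); print(st[k],px2w("top",ce[k]+[x0,y0],.061).round(4))
E
```

```text
[0.42068599 0.30222689 0.25899986] 25.05
[  8   8  22  22 401] [[ 0.637  -0.0728  0.061 ]]
[  7   8  21  22 394] [[ 0.6254 -0.1565  0.061 ]]
```

View pics/s8.png

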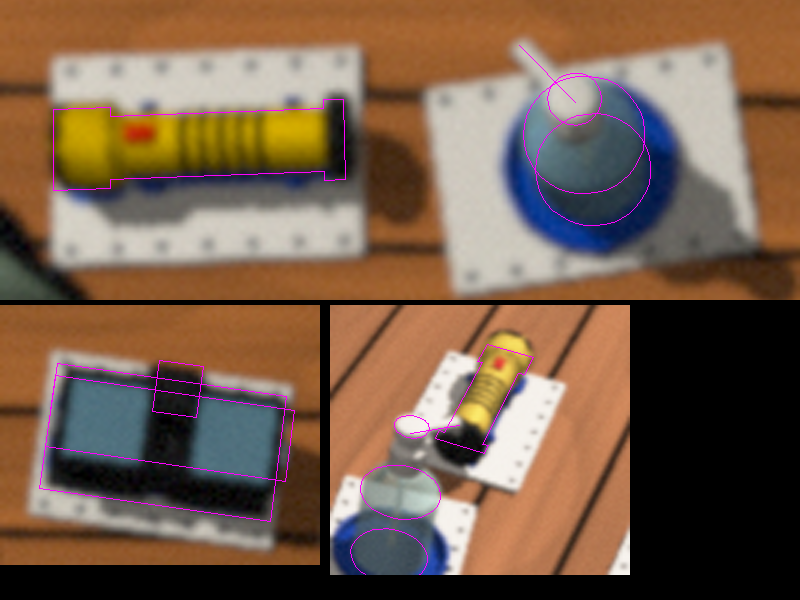

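All four items match their projected target models within a few millimetres: the mask's lens midpoint is 2 mm off, the torch about 3 mm along its axis, and the pump is centred. The cup and brush were not approached, so I'll hand in the job.

```bash
python3 -c "
from workcell import bot; print(bot.job_done())"
```

```text
the job is handed in; nothing more can be done
None
```

I handed the job in at about 25 s on the robot's clock, with the mask, torch, S-hook and soap pump each on its own board within a few millimetres by my last camera check; the cup and brush were not approached, and no judging result came back.

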